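# Put the bead jar away and do up its lid

### The job

Stand the square bead jar upright in the empty end pocket of the wooden block, all the way down so that it cannot turn, and then screw its lid down clockwise until it is snug. Stop as soon as it is snug and do not overtighten it; leave the other things on the table where they are, and let go.

Things in the scene. Friction and masses are not known exactly. Their poses are not given: they have to be found in the camera images.
- jar: Square clear glass jar of wooden beads, 52 x 52 mm, edges rounded to 8 mm (its corners reach 33 mm from the axis), about 0.4 kg with its lid; sides 62 mm high, shoulder and neck inside the lid's width above 67 mm. Origin: centre of its underside; z up; x, y normal to its flat sides. May be lifted by the lid. In the pocket the walls stop it turning after 0.12 rad of play.
- lid: The jar's knurled brass screw lid, 58 mm wide, 22 mm high. Origin: centre of its lower edge, 72 mm above the jar's underside when down. Tightens clockwise from above, 4 mm a turn: runs freely (0.04 N m) for 1.1 to 2.9 rad, varying, until its liner meets the rim. There the torque rises to 0.28 N m, then climbs 0.1 N m per 0.1 rad: snug at 0.4 to 0.6 N m, too tight from 0.7. Stays where left.
- caddy: Wooden block fixed to the table, 86 x 234 mm, 45 mm high, with three square pockets 74 mm apart along its y axis. Origin: centre of its underside; z up. Its middle and -y end pockets hold a spool and a tin, no higher than 60 mm above the table; the +y end pocket is empty and is the jar's place.
- pocket (a point): Centre of the floor of the block's empty end pocket, 11 mm above the table. The pocket is 56 mm square (2 mm of play on each side of the jar) and 34 mm deep, sides parallel to the block's x and y.
- spool: Wooden thread spool in the block's middle pocket, 42 mm wide, 48 mm high; origin under its centre.
- tin: Round aluminium tin in the block's far end pocket, 50 mm wide, 36 mm high; origin under its centre.
- pin_jar: Round glass jar of buttons with a flat lid, 62 mm wide, 74 mm high; origin under its centre. Not to be moved.
- pot: Brass pot 48 mm wide, 85 mm high, with scissors and a pen standing in it up to 180 mm; origin under its centre. Not to be moved.
- bead_bowl: White bowl of beads, 104 mm wide, 45 mm high; origin under its centre.
- weight: Steel pattern weight with a knob, 62 mm wide, 50 mm high; origin under its centre.
- tape: Roll of tape lying flat, 92 mm wide, 24 mm high; origin under its centre.
- shears: Black-handled shears lying flat, 210 mm long, 12 mm high; origin at their pivot.
Mind the look-alikes: they are no part of the job. Leave any blue or orange look-alike of the jar alone. What is shaped like the caddy but green or red is not meant.

How it is judged:
On the way, in this order (a step that is already met when the one before it is completed fails the run):
1. the jar stands upright on the floor of the empty pocket, its lid not yet snug (horizontal distance between jar and pocket below 0.005 m and z of jar in the frame of pocket below 0.003 m and angle between jar's own z axis and vertical below 0.06 rad and contact force between lid and jar below 3 N), for 0.1 s.
2. the lid is screwed down snug (its liner squeezed with more than 4 N) with the jar in the pocket (horizontal distance between jar and pocket below 0.005 m and z of jar in the frame of pocket below 0.006 m and contact force between lid and jar above 4 N), for 0.2 s.
At the end, for the whole second after the job is handed in: The jar stands still and upright (within 0.06 rad) on the floor of the empty end pocket (within 3 mm in height, 5 mm sideways), its lid snug: the liner stays squeezed with 4 to 24 N, as a closing torque between 0.35 and 0.7 N m leaves it (horizontal distance between jar and pocket below 0.005 m and z of jar in the frame of pocket below 0.003 m and angle between jar's own z axis and vertical below 0.06 rad and linear speed of jar below 0.02 m/s and contact force between lid and jar between 4 and 24 N); the robot touches nothing.
It fails at once if the lid is overtightened: its liner is squeezed with more than 24 N (contact force between lid and jar above 24 N).
It fails at once if the jar is tipped by more than 0.5 rad (angle between jar's own z axis and vertical above 0.5 rad).
It fails at once if another thing on the table is knocked out of its place (moved more than 30 mm) (distance of any of spool, tin, pin_jar, pot, bead_bowl, weight, tape, shears from where it was at the start of the episode above 0.03 m).
It also fails if it takes over 64 s, if anything falls off the work surface, if the arm or the gripper's body presses on something with over 40 N, if the wrist force passes 120 N, or if a joint passes its speed limit or range.

### The arm

A 6-joint arm with a two-finger parallel gripper is mounted at the origin on the work surface. World frame = base frame: x ahead of the robot, y to its left, z up, the work surface at z = 0. Lengths are in m, angles in rad, forces in N, time in s.
With the tool pointing down it reaches from about 0.3 to 0.775 m from the base axis. Payload 14.6 kg.
Tool frame: the origin (TCP) lies on the centre line of the jaws, within the pads' length; the fingertips stand 22 mm ahead of it and the grasp point (between the pads) lies 3 mm ahead of it; z points along the fingers, y is the line along which they close (so a half turn about z gives the same grasp; the last joint's range is limited). The gripper opens to 85 mm and grips with 20 to 120 N. Pads are 22 mm wide; open, the fingers measure 114 mm over their backs; the gripper's body (76 mm by 85 mm) begins 54 mm behind the grasp point. The pads swing forward as they close: fully open they stand 13 mm farther back than shut.
Start: joints at [-1.398, 0.3, 1.521, -0, 1.321, -0.067], TCP at [0.131, -0.534, 0.253] pointing down, gripper open.
Joint ranges: [-3.03, 3.03], [-0.79, 2.21], [0.23, 2.52], [-1.04, 4.18], [0, 3.07], [-2.55, 2.55]. Speed limits (rad/s): [2.22, 2.22, 2.57, 3.14, 3.14, 3.14].

### API

Orientations are given as a rotation vector (axis times angle).
In Python, from station import arm, status, optics, order gives the robot as it stands. Calls block until the motion is done:
- arm.goto(position, orientation): joint-space move of the TCP to a pose.
- arm.movel(position, ori=None, rate=0.15, max_force=None): straight line of the TCP; ori=None keeps the orientation; rate is the mean speed in m/s. With max_force (N) it stops when the force on the tool has changed by that much, and returns True; else False.
- arm.movej(angles): joint-space move.
- arm.ungrasp() and arm.clamp(force=None): open the fingers fully, or close them until they stop; force is the grip in N (None keeps the last).
- arm.hold(seconds).
- arm.ik(position, orientation): joint angles nearest the present ones, or None.
- status.state(): the state.
- optics.capture(name): name is "side" or "top"; returns a dict with "pixels" (480x640x3 uint8, red, green, blue), "K" (3x3 intrinsics, pixels), "rvec" (rotation vector, rad) and "tvec" (3), from world to camera coordinates, as OpenCV has them. Camera axes: x right, y down, z forward; pixel columns grow to the right and rows downward; lengths in m; the calibration is good to about 2 mm. A picture is of the moment at which its call begins. There is no depth.
A pose or a line that the arm cannot do raises arm.Unreachable and nothing moves.
- order.finish_job(): hands the job in; it is judged then, once.
The state is a dict: "time_s": time; "q": joint angles; "joint_vel": joint speeds; "effort": joint torques, N m; "tool_pos": TCP position; "ee_rot": TCP orientation; "force": force on the tool from outside, world axes, zero at the start; "ft_torque": the same for the moment, N m; "gripper_width": finger opening in m; "grasp_force": force on a finger pad.
Only numpy, scipy, OpenCV 4.12 (cv2) and the standard library are available. Lean on these libraries where they do the work, as an engineer would, in place of code of your own. Each camera call takes 0.05 s, during which the arm holds its last target. There are 200 camera calls.

## Working session

There is one attempt and no reset: what is moved stays moved. The work goes in short steps, each a Python script; the robot and the scene stay as the last script left them, time stands still between calls to the robot, and variables do not carry over. Pictures are saved under pics/ and viewed, at most 10 in all, crops included, and the job is handed in when it is done.

```bash
ls; mkdir -p pics
python3 - <<'E'
from station import arm,status,optics
import cv2,numpy as np
for n in("top","side"):
    c=optics.capture(n); cv2.imwrite(f"pics/{n}0.png",c["pixels"][:,:,::-1]); np.savez(f"{n}0.npz",**c)
    R=cv2.Rodrigues(np.array(c["rvec"],float))[0]; print(n,c["K"],(-R.T@np.array(c["tvec"]).ravel()).round(3),R.round(2).tolist())
s=status.state();print(s)
E
```

```text
pics
top [[475.50277395   0.         321.982906  ]
 [  0.         475.50277395 244.94354009]
 [  0.           0.           1.        ]] [0.378 0.05  1.099] [[0.01, -1.0, 0.02], [-0.99, -0.02, -0.1], [0.1, -0.02, -0.99]]
side [[465.35403917   0.         316.98446283]
 [  0.         465.35403917 235.68537874]
 [  0.           0.           1.        ]] [0.261 0.66  0.909] [[-0.96, -0.29, -0.02], [-0.22, 0.76, -0.61], [0.19, -0.58, -0.79]]
{'time_s': 0.1, 'q': array([-1.39760166e+00,  3.00452592e-01,  1.52152040e+00, -4.26434859e-05,
        1.32069106e+00, -6.65914305e-02]), 'joint_vel': array([-0.0009146 , -0.00049248, -0.00361197, -0.00092137, -0.00018673,
        0.00052455]), 'effort': array([ 3.30141202e-04, -5.44379354e+01, -3.62366152e+01, -5.90412787e-05,
        3.03347362e-03,  3.03342563e-05]), 'tool_pos': array([ 0.13058309, -0.53408355,  0.25275712]), 'ee_rot': array([-3.11797852e+00, -3.75642204e-01,  1.54407749e-04]), 'force': array([-0.29314075,  0.32946578, -0.44369945]), 'ft_torque': array([-0.03410747,  0.02784437,  0.01648289]), 'grasp_force': 0.0, 'gripper_width': 0.08515424194888833}
```

View pics/top0.png

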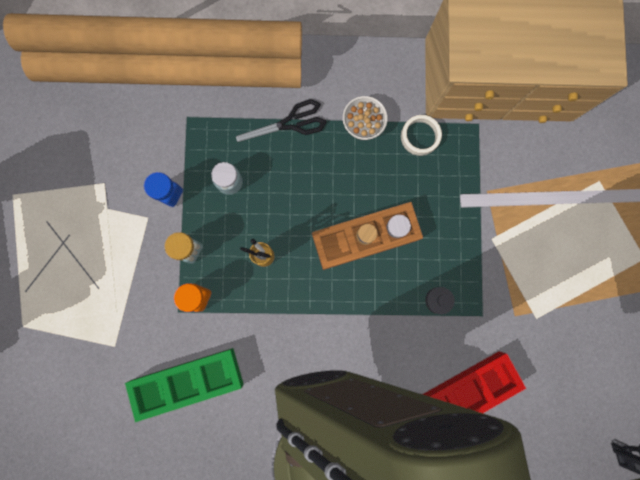

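View pics/side0.png

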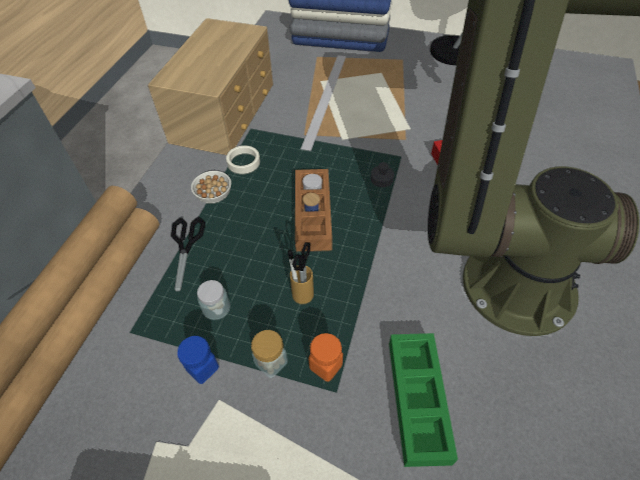

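Top view: the candidates are the brass-lidded clear jar (180,246; side 268,345), the blue one (160,187), the orange one (190,297) and the white-lidded pin jar (225,177). The clear square one with the brass lid fits the description. The wooden block is at (368,235), with its empty pocket at (335,243); the green (185,383) and red (480,390) blocks are decoys. I'll confirm in an enlarged crop and measure.

```bash
cat > h.py <<'E'
import numpy as np,cv2
def cam(c):
    R=cv2.Rodrigues(np.array(c["rvec"],float).ravel())[0]; t=np.array(c["tvec"],float).ravel(); return np.array(c["K"]),R,t
def ray(c,uv):
    K,R,t=cam(c); d=R.T@np.linalg.inv(K)@np.r_[uv,1.]; return -R.T@t,d/np.linalg.norm(d)
def plane(c,uv,z):
    o,d=ray(c,uv); return o+d*(z-o[2])/d[2]
def cross(c1,p1,c2,p2):
    o1,d1=ray(c1,p1);o2,d2=ray(c2,p2)
    s=np.linalg.lstsq(np.c_[d1,-d2],o2-o1,rcond=None)[0]; a=o1+s[0]*d1;b=o2+s[1]*d2
    return (a+b)/2,np.linalg.norm(a-b)
def blob(c,lo,hi,box):
    u0,v0,u1,v1=box; h=cv2.cvtColor(c["pixels"][v0:v1,u0:u1],cv2.COLOR_RGB2HSV)
    m=cv2.inRange(h,np.array(lo),np.array(hi)); m=cv2.morphologyEx(m,cv2.MORPH_OPEN,np.ones((3,3),np.uint8))
    cs=cv2.findContours(m,cv2.RETR_EXTERNAL,cv2.CHAIN_APPROX_NONE)[0]; k=max(cs,key=cv2.contourArea)
    return k.reshape(-1,2)+[u0,v0]
E
python3 - <<'E'
from h import *
T=dict(np.load("top0.npz"));S=dict(np.load("side0.npz"))
def crop(c,b,s):
    return cv2.resize(c["pixels"][b[1]:b[3],b[0]:b[2],::-1],(400,300),interpolation=cv2.INTER_CUBIC)
im=np.vstack([np.hstack([crop(T,(150,223,214,271),1),crop(S,(232,320,312,380),1)]),np.hstack([crop(T,(300,187,440,292),1),crop(S,(263,157,363,257),1)])])
cv2.imwrite("pics/crop1.png",im)
for c,p in((T,(180,246)),(T,(405,208)),(S,(268,341)),(S,(325,200)),(T,(416,240))): print(cv2.cvtColor(c["pixels"][p[1]:p[1]+1,p[0]:p[0]+1],cv2.COLOR_RGB2HSV))
for n,c,bl,bc in(("T",T,(155,225,210,270),(300,190,440,290)),("S",S,(235,320,305,380),(280,155,345,260))):
    k=blob(c,(12,120,90),(24,255,255),bl); print(n,"lid",cv2.fitEllipse(k),cv2.boundingRect(k))
    k=blob(c,(3,110,50),(20,255,255),bc); print(n,"caddy",cv2.minAreaRect(k.astype(np.float32)),cv2.approxPolyDP(k.astype(np.int32).reshape(-1,1,2),4,True).reshape(-1,2).tolist())
E
```

```text
[[[ 19 166 190]]]
[[[ 14 160 172]]]
[[[ 19 133 161]]]
[[[ 14 137 153]]]
[[[ 14 131 128]]]
T lid ((178.7000274658203, 245.77528381347656), (26.062480926513672, 27.276229858398438), 88.1976089477539) (165, 233, 28, 27)
T caddy ((366.9430847167969, 235.01780700683594), (39.25299072265625, 105.11210632324219), 72.6459732055664) [[411, 203], [313, 232], [322, 267], [421, 238]]
S lid ((266.7230529785156, 345.2733154296875), (29.780338287353516, 31.094438552856445), 15.858485221862793) (252, 330, 30, 32)
S caddy ((313.0, 209.5), (81.0, 36.0), 90.0) [[295, 170], [296, 250], [305, 242], [310, 250], [331, 249], [327, 169]]
```

View pics/crop1.png

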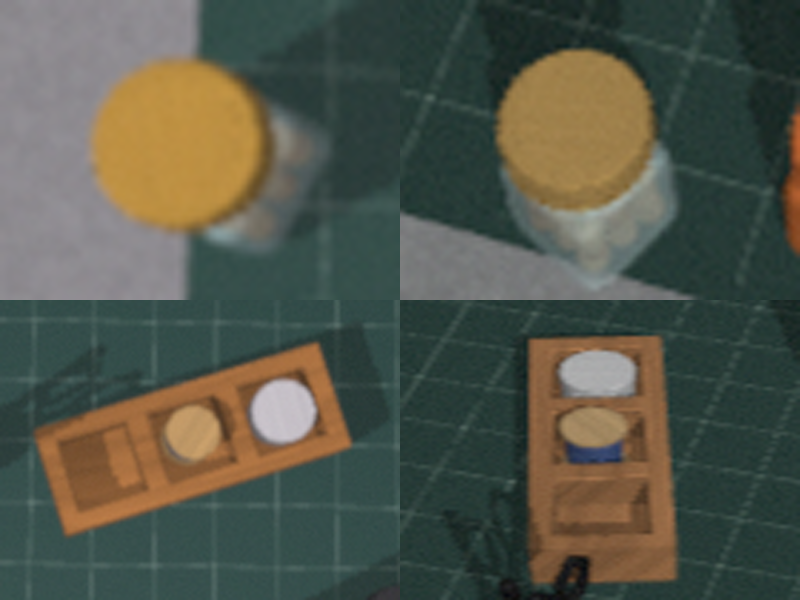

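The crop confirms it: a clear square jar with a brass lid at top (178.5,246), turned about 45° in the side view; its corners are at side (271,378), (287,363) and (252,360). The empty pocket's opening is at top ≈(336,244.8) and side ≈(313,225).

Run:
```python
from h import *
T=dict(np.load("top0.npz"));S=dict(np.load("side0.npz"))
np.set_printoptions(precision=4,suppress=True)
# lid top: top disc by brightness
k=blob(T,(12,120,150),(24,255,255),(155,225,210,270)); print("T disc",cv2.minEnclosingCircle(k.astype(np.float32)),cv2.fitEllipse(k))
for pt in ((178.5,246.1),):
  p=plane(T,pt,.095); print("lid T@.095",p)
  for ps in((267,342),(267,343),(267,344)): print(ps,cross(T,pt,S,ps))
  K,R,t=cam(S)
  th=np.linspace(0,2*np.pi,73)
  for z in(.073,.095):
    q=(K@(R@(p+np.c_[.029*np.cos(th),.029*np.sin(th),0*th+z-.095]).T+t[:,None])).T; q=q[:,:2]/q[:,2:]; print("expected side bbox z",z,q.min(0),q.max(0))
print("pocket",cross(T,(336,244.8),S,(313.3,225.3)),plane(T,(336,244.8),.045),plane(S,(313.3,225.3),.045))
c=np.array([plane(T,q,.045)[:2] for q in [[411,203],[313,232],[322,267],[421,238]]])
print("caddy corners",c, np.linalg.norm(np.roll(c,-1,0)-c,axis=1)); 
k=blob(T,(3,110,50),(20,255,255),(300,190,440,290)); w=np.array([plane(T,q,.045)[:2] for q in k],np.float32)
r=cv2.minAreaRect(w); print(r,cv2.boxPoints(r))
for i in(0,1): d=c[[1,2][i]]-c[[0,3][i]]; print("edge yaw (y axis)",np.degrees(np.arctan2(d[1],d[0])))
# jar base corners, crop->px
for n,u in(("S bottom",(271.4,377.6)),("S right",(287,363)),("S left",(252.5,359))): print(n,plane(S,u,0))
for n,u in(("T right",(150+328/6.25,223+145/6.25)),("T low",(150+270/6.25,223+250/6.25))): print(n,plane(T,u,0))
```

```text
T disc ((177.9042510986328, 245.64361572265625), 13.290555000305176) ((177.76040649414062, 245.5501708984375), (25.03826904296875, 25.798847198486328), 38.855831146240234)
lid T@.095 [0.4732 0.3288 0.095 ]
(267, 342) (array([0.4728, 0.3282, 0.0971]), np.float64(0.0004387742512362545))
(267, 343) (array([0.4729, 0.3289, 0.0942]), np.float64(0.0006770609790584174))
(267, 344) (array([0.4731, 0.3297, 0.0914]), np.float64(0.0009163559481055796))
expected side bbox z 0.073 [252.7207 333.7676] [282.9546 362.1035]
expected side bbox z 0.095 [251.2445 328.6512] [282.0801 357.3492]
pocket (array([ 0.4855, -0.006 ,  0.0449]), np.float64(0.00144928583650115)) [ 0.4862 -0.0058  0.045 ] [ 0.4847 -0.006   0.045 ]
caddy corners [[ 0.5837 -0.1744]
 [ 0.5141  0.0459]
 [ 0.4362  0.0248]
 [ 0.5045 -0.1965]] [0.231  0.0807 0.2315 0.0823]
((0.5094621181488037, -0.07522745430469513), (0.08798110485076904, 0.23619768023490906), 18.156862258911133) [[ 0.4309  0.0233]
 [ 0.5045 -0.2012]
 [ 0.5881 -0.1737]
 [ 0.5145  0.0507]]
edge yaw (y axis) 107.52961188234734
edge yaw (y axis) 107.14301214338666
S bottom [0.4625 0.358  0.    ]
S right [0.4424 0.3204 0.    ]
S left [0.5134 0.3321 0.    ]
T right [0.4828 0.3002 0.    ]
T low [0.4437 0.32   0.    ]
```

Lid top is at z≈0.094 from two views, matching 0.094–0.096 from the text. The jar is at (0.473,0.328) with yaw ≈ −28° (mod 90). The pocket rim is at z≈0.045 (matches), at (0.486,−0.0055), and the block's yaw is ≈17.7°. Next I plan wrist angles and then grasp.

```bash
cat >> h.py <<'E'
from scipy.spatial.transform import Rotation as Ro
def ori(deg):  # tool down, jaw line y at deg in world
    a=np.radians(deg); y=np.array([np.cos(a),np.sin(a),0]); z=np.array([0,0,-1.]); return Ro.from_matrix(np.c_[np.cross(y,z),y,z]).as_rotvec()
JAR=np.array([.4729,.3285]); POCK=np.array([.486,-.0055]); CY=17.7
E
python3 - <<'E'
from h import *
from station import arm,status,optics
np.set_printoptions(precision=3,suppress=True)
for a in range(-180,180,30):
    q=arm.ik([*POCK,.2],ori(a)); print("pocket",a,None if q is None else np.array(q))
for a in(-28,62,-118,152):
    q=arm.ik([*JAR,.2],ori(a)); print("jar",a,None if q is None else np.array(q))
E
```

```text
pocket -180 None
pocket -150 [-0.087  0.212  1.762  0.     1.168  2.531]
pocket -120 [-0.087  0.212  1.762 -0.     1.168  2.008]
pocket -90 [-0.087  0.212  1.762 -0.     1.168  1.484]
pocket -60 [-0.087  0.212  1.762 -0.     1.168  0.961]
pocket -30 [-0.087  0.212  1.762  0.     1.168  0.437]
pocket 0 [-0.087  0.212  1.762 -0.     1.168 -0.087]
pocket 30 [-0.087  0.212  1.762  0.     1.168 -0.61 ]
pocket 60 [-0.087  0.212  1.762 -0.     1.168 -1.134]
pocket 90 [-0.087  0.212  1.762 -0.     1.168 -1.657]
pocket 120 [-0.087  0.212  1.762 -0.     1.168 -2.181]
pocket 150 None
jar -28 [ 0.544  0.404  1.509 -0.     1.229  1.032]
jar 62 [ 0.544  0.404  1.509 -0.     1.229 -0.539]
jar -118 None
jar 152 [ 0.544  0.404  1.509 -0.     1.229 -2.109]
```

Run:
```python
from h import *
from station import arm,status,optics
np.set_printoptions(precision=3,suppress=True)
arm.goto([*JAR,.26],ori(62))
arm.movel([*JAR,.125],rate=.2)
s=status.state();print(s["time_s"],s["tool_pos"],s["force"])
print(arm.movel([*JAR,.090],rate=.06,max_force=6)); s=status.state();print(s["tool_pos"],s["force"])
arm.clamp(50); s=status.state();print(s["gripper_width"],s["grasp_force"],s["force"],s["ft_torque"],s["time_s"])
for n in("top","side"):
    c=optics.capture(n); cv2.imwrite(f"pics/{n}1.png",c["pixels"][:,:,::-1])
    b=(130,200,226,296) if n=="top" else (220,300,316,396)
    if n=="top": A=c["pixels"][b[1]:b[3],b[0]:b[2],::-1]
    else: B=c["pixels"][b[1]:b[3],b[0]:b[2],::-1]
cv2.imwrite("pics/crop2.png",cv2.resize(np.hstack([A,B]),(800,400),interpolation=cv2.INTER_CUBIC))
```

```text
4.1667 [0.473 0.329 0.126] [ 0.158 -0.341  0.969]
False
[0.473 0.329 0.09 ] [0.204 0.721 0.532]
0.056549050657340935 52.72232472896576 [0.518 1.196 4.086] [0.074 0.02  0.047] 5.275
```

View pics/crop2.png

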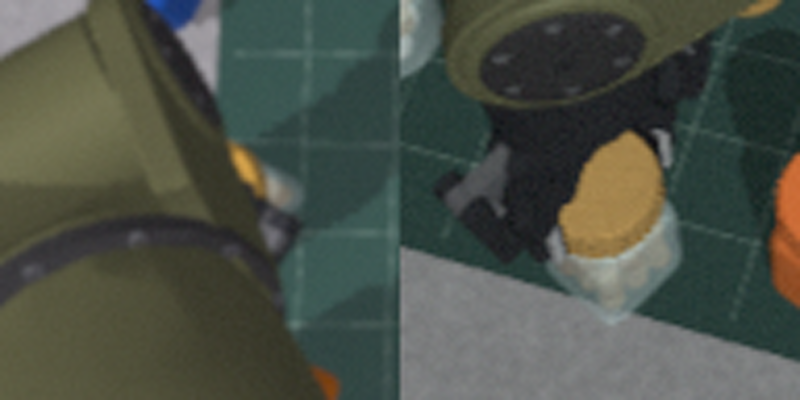

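Side crop shows the lid between the pads (lid about (612,195), jar base corner (615,320)), with the jar still upright on the table. Lift over the pot and turn it to the block's angle.

Run:
```python
from h import *
from station import arm,status,optics
np.set_printoptions(precision=3,suppress=True)
arm.movel([*JAR,.33],rate=.2); s=status.state();print(s["force"],s["gripper_width"])
arm.goto([*POCK,.33],ori(62+45.7))
arm.movel([*POCK,.17],rate=.2); arm.hold(.2)
s=status.state();print(s["time_s"],s["tool_pos"],s["force"],s["ft_torque"],s["gripper_width"])
for n in("top","side"):
    c=optics.capture(n); np.savez(n+"2.npz",**c)
    K,R,t=cam(c); p=K@(R@np.r_[POCK,.1]+t); u,v=(p[:2]/p[2]).astype(int); print(n,u,v)
    b=c["pixels"][v-48:v+48,u-48:u+48,::-1]
    if n=="top":A=b
    else:B=b
cv2.imwrite("pics/crop3.png",cv2.resize(np.hstack([A,B]),(800,400),interpolation=cv2.INTER_CUBIC))
```

```text
[-0.002  0.204 -5.701] 0.056513931674877525
9.1583 [ 0.486 -0.005  0.171] [ 0.339 -0.394 -3.384] [-0.025  0.014 -0.01 ] 0.05656134183751303
top 337 242
side 312 210
```

View pics/crop3.png

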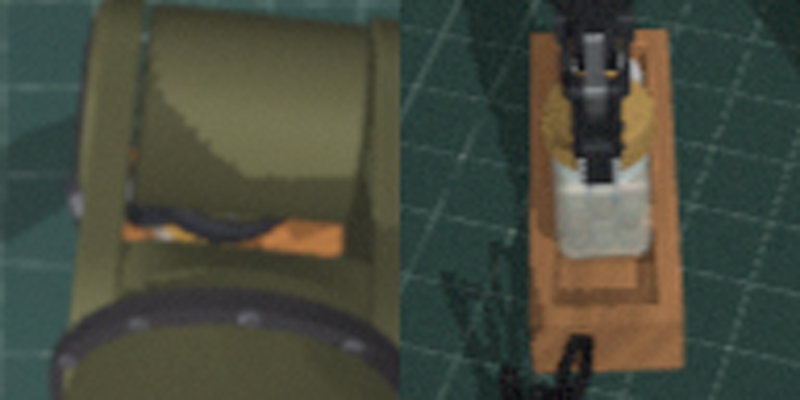

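The side view shows the jar hanging upright over the pocket: its lower near edge is about (560,252)–(648,255) and the pocket's near rim about (556,302)–(658,302). I'll zoom in to compare angle and offset.

Run:
```python
from h import *
c=dict(np.load("side2.npz")); b=c["pixels"][200:252,290:354,::-1]
b=cv2.convertScaleAbs(b,alpha=1.4); cv2.imwrite("pics/z4.png",cv2.resize(b,(768,600)[:2] if 0 else (738,600),interpolation=cv2.INTER_CUBIC))
```

```text
(no output)
```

View pics/z4.png

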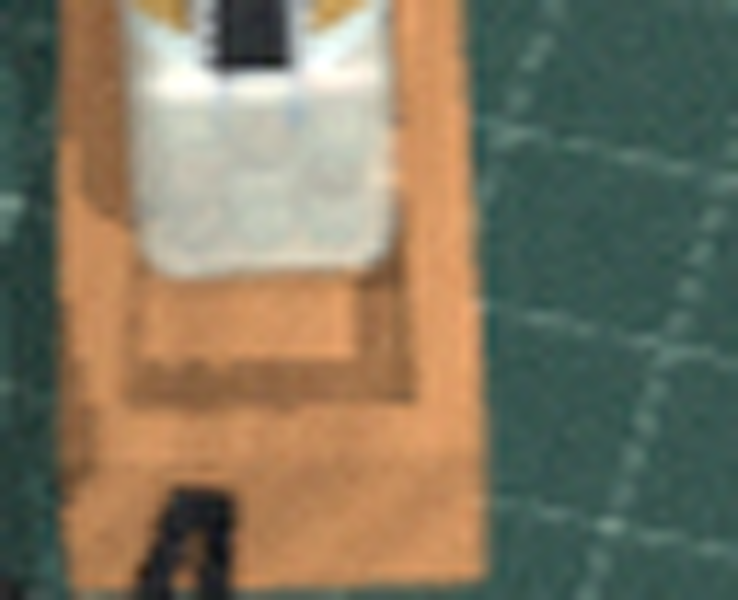

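Run:
```python
from h import *
c=dict(np.load("side2.npz")); f=lambda x,y,z:plane(c,(290+x/11.53-.5,200+y/11.54-.5),z)[:2]
np.set_printoptions(precision=4,suppress=True)
a=np.radians(CY); ex=np.array([np.cos(a),np.sin(a)]);ey=np.array([-ex[1],ex[0]])
for n,p,q,z in(("jar",(175,277),(370,268),.081),("rim",(122,405),(415,402),.045),("base",(75,590),(485,580),0)):
    P,Q=f(*p,z),f(*q,z); d=P-Q; m=(P+Q)/2-POCK; print(n,"yaw",np.degrees(np.arctan2(d[1],d[0])),"in caddy axes x,y",m@ex,m@ey)
```

```text
jar yaw 19.292374196523006 in caddy axes x,y -0.0015232073389628354 0.022665666669136154
rim yaw 16.66060845639713 in caddy axes x,y 0.00022495266992821397 0.02764700282221543
base yaw 17.694556253643757 in caddy axes x,y -0.0009394217708345044 0.040735579777224216
```

Everything is within about 2 mm and 2°. I'll correct +1 mm along the block's x and −1.5°, then descend by feel.

Run:
```python
from h import *
from station import arm,status,optics
np.set_printoptions(precision=4,suppress=True)
a=np.radians(CY); ex=np.array([np.cos(a),np.sin(a)]);ey=np.array([-ex[1],ex[0]])
o=ori(107.7-1.5); P=POCK+.001*ex
arm.movel([*P,.142],ori=o,rate=.1)
def down():
    h=arm.movel([*P,.098],ori=o,rate=.04,max_force=6); s=status.state(); print(h,s["time_s"],s["tool_pos"],s["force"],s["ft_torque"]); return s["tool_pos"][2]
z=down()
```

```text
True 10.6333 [ 0.4869 -0.005   0.1011] [-1.6894  1.502  10.0542] [0.2172 0.3349 0.0261]
```

Floor reached at exactly the expected height (TCP 0.1011 → jar underside 0.011). Release, settle, check and regrip.

Run:
```python
from h import *
from station import arm,status,optics
np.set_printoptions(precision=4,suppress=True)
arm.ungrasp(); arm.hold(.3)
s=status.state();print(s["time_s"],s["q"],s["tool_pos"],s["force"],s["ft_torque"])
c=optics.capture("side"); b=c["pixels"][165:255,265:365,::-1]; cv2.imwrite("pics/c5.png",cv2.resize(b,(666,600),interpolation=cv2.INTER_CUBIC))
```

```text
11.3333 [-0.0859  0.3544  1.844   0.0001  0.9459 -1.9395] [ 0.4861 -0.0051  0.1003] [ 0.0461 -0.2609  0.8688] [0.009  0.0508 0.0003]
```

View pics/c5.png

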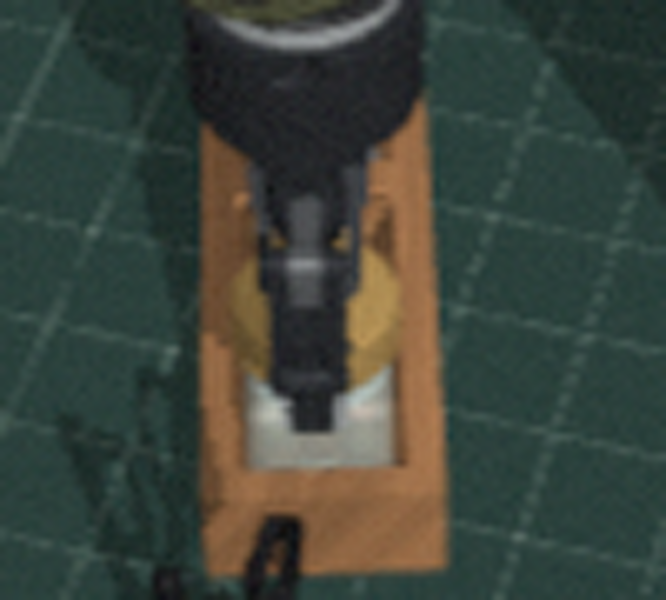

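The jar sits down in the pocket (its face at (250–392,465), flush below the rim), about 1.5 mm toward +x, and upright. Regrip, ease it 1.2 mm toward the middle, then turn while feeling the torque.

```bash
cat > tw.py <<'E'
from h import *
from station import arm,status,optics
np.set_printoptions(precision=3,suppress=True)
def meas():
    arm.hold(.1); a=[]
    for _ in range(3): a.append(status.state()["ft_torque"][2]); arm.hold(.02)
    return float(np.mean(a))
def twist(P,z0,a0,th,step,stop,tare,maxth):
    while th<maxth:
        th+=step
        arm.movej(arm.ik([*P,z0-.000637*th],ori(a0-np.degrees(th))))
        m=meas()-tare; s=status.state()
        print(round(th,3),"tq",round(m,3),"t",round(s["time_s"],1),"F",s["force"],"w",round(s["gripper_width"],4))
        if m>stop: return th,m
    return th,m
E
python3 - <<'E'
from tw import *
a=np.radians(CY); ex=np.array([np.cos(a),np.sin(a)])
P=POCK+.001*ex; a0=106.2
tare=meas(); print("tare",tare)
arm.movel([*P,.101],ori=ori(a0),rate=.05)
arm.clamp(60); s=status.state(); print(s["gripper_width"],s["force"],s["ft_torque"])
P=P-.0012*ex; arm.movel([*P,.101],rate=.02); s=status.state(); print(s["force"],s["ft_torque"],s["time_s"])
print(P,twist(P,.101,a0,0,.1,.18,tare,1.2),tare)
E
```

```text
tare 0.008007460410188296
0.056140443989478164 [0.046 0.746 4.677] [ 0.105  0.168 -0.014]
[1.515 2.16  4.196] [ 0.351 -0.398  0.011] 12.4083
0.1 tq -0.001 t 12.8 F [2.067 1.611 5.28 ] w 0.0563
0.2 tq -0.013 t 13.2 F [1.812 1.284 5.362] w 0.0561
0.3 tq -0.016 t 13.6 F [1.524 1.615 5.663] w 0.0564
0.4 tq -0.012 t 14.0 F [1.861 1.425 4.935] w 0.0562
0.5 tq -0.027 t 14.4 F [1.141 1.352 5.9  ] w 0.0563
0.6 tq -0.029 t 14.8 F [1.128 0.607 6.234] w 0.0565
0.7 tq -0.041 t 15.2 F [0.5   0.618 6.209] w 0.0563
0.8 tq -0.047 t 15.6 F [-0.204 -0.185  5.231] w 0.0563
0.9 tq -0.064 t 16.0 F [-0.071  0.113  6.214] w 0.0568
1.0 tq -0.077 t 16.4 F [ 0.261 -0.019  5.803] w 0.0563
1.1 tq -0.042 t 16.8 F [1.171 1.127 6.093] w 0.0564
1.2 tq -0.029 t 17.2 F [-0.631  0.561  5.98 ] w 0.0563
[ 0.486 -0.006] (1.2, -0.02947667954693936) 0.008007460410188296
```

Running free. I'll continue, guarding on torque change in either sign.

```bash
sed -i 's/if m>stop/if abs(m)>stop/' tw.py
python3 - <<'E'
from tw import *
a=np.radians(CY); ex=np.array([np.cos(a),np.sin(a)])
P=POCK-.0002*ex
print(twist(P,.101,106.2,1.2,.08,.18,.008,3.1))
print(status.state()["effort"],status.state()["q"])
E
```

```text
1.28 tq -0.046 t 17.6 F [-0.011  0.936  6.159] w 0.0564
1.36 tq -0.019 t 18.0 F [-1.286 -0.138  6.969] w 0.0565
1.44 tq -0.047 t 18.4 F [-0.939  0.504  6.295] w 0.0569
1.52 tq -0.05 t 18.8 F [-0.366  0.505  6.132] w 0.0566
1.6 tq -0.048 t 19.2 F [0.08  2.019 6.716] w 0.0567
1.68 tq -0.037 t 19.6 F [-1.177  1.206  6.47 ] w 0.0563
1.76 tq -0.044 t 20.0 F [-0.327  1.204  6.095] w 0.0563
1.84 tq -0.068 t 20.4 F [-0.557  1.721  6.827] w 0.0562
1.92 tq -0.025 t 20.8 F [-1.922  1.872  6.346] w 0.0565
2.0 tq -0.053 t 21.2 F [-1.772  1.882  7.521] w 0.0564
2.08 tq -0.036 t 21.6 F [-0.412  2.323  6.658] w 0.0565
2.16 tq -0.018 t 22.0 F [-1.028  1.877  6.509] w 0.0564
2.24 tq -0.044 t 22.4 F [-2.337  2.69   7.592] w 0.0562
2.32 tq -0.037 t 22.8 F [-1.281  1.451  6.841] w 0.0565
2.4 tq -0.016 t 23.2 F [-1.58   3.217  8.379] w 0.0569
2.48 tq -0.054 t 23.6 F [-2.042  2.783  8.019] w 0.0566
2.56 tq -0.06 t 24.0 F [-2.981  3.763  9.561] w 0.0564
2.64 tq -0.04 t 24.4 F [-3.048  3.795  9.98 ] w 0.0565
2.72 tq 0.038 t 24.8 F [-2.636  1.383  9.041] w 0.0564
2.8 tq 0.109 t 25.2 F [-2.162 -0.954  9.703] w 0.0565
2.88 tq 0.149 t 25.6 F [-2.922 -2.008  9.149] w 0.0564
2.96 tq 0.223 t 26.0 F [-2.954 -2.874 10.708] w 0.0561
(2.9600000000000013, 0.22278828582039048)
[  1.12  -45.329 -26.75    0.569  -0.759   0.225] [-0.087  0.354  1.847 -0.001  0.941  1.016]
```

Contact has begun (torque climbing about 0.1 N m per 0.1 rad). Now finer steps to ~0.47.

Run:
```python
from tw import *
a=np.radians(CY); ex=np.array([np.cos(a),np.sin(a)])
P=POCK-.0002*ex
print(twist(P,.101,106.2,2.96,.04,.46,.008,3.4))
print(status.state()["effort"][5])
```

```text
3.0 tq 0.333 t 26.4 F [-1.778 -3.289 11.882] w 0.0566
3.04 tq 0.38 t 26.8 F [-3.52  -2.916 10.794] w 0.0562
3.08 tq 0.423 t 27.2 F [-3.757 -3.558 12.224] w 0.0564
3.12 tq 0.461 t 27.6 F [-2.37  -3.    11.177] w 0.0563
(3.12, 0.46065260380851886)
0.4383207578212023
```

Snug at about 0.46 N m. Release, retreat and check.

Run:
```python
from tw import *
arm.ungrasp(); arm.hold(.2); print("free torque",meas(),status.state()["force"])
p=status.state()["tool_pos"]; arm.movel([p[0],p[1],.25],rate=.12)
arm.goto([.33,-.25,.3],ori(0)); arm.hold(.2)
T=optics.capture("top");S=optics.capture("side"); print(status.state()["time_s"])
kT=blob(T,(12,120,150),(24,255,255),(310,215,362,275));kS=blob(S,(12,90,90),(24,255,255),(285,180,345,245))
pt=cv2.minEnclosingCircle(kT.astype(np.float32))[0]; print(pt,plane(T,pt,.105),POCK)
A=cv2.resize(T["pixels"][187:292,300:440,::-1],(400,300),interpolation=cv2.INTER_CUBIC);B=cv2.resize(S["pixels"][160:260,255:388,::-1],(400,300),interpolation=cv2.INTER_CUBIC)
cv2.imwrite("pics/end.png",np.hstack([A,B]))
```

```text
free torque -0.0387401266594404 [-0.212 -0.343 -0.32 ]
31.75
(336.7041320800781, 239.035888671875) [ 0.492 -0.004  0.105] [ 0.486 -0.005]
```

View pics/end.png

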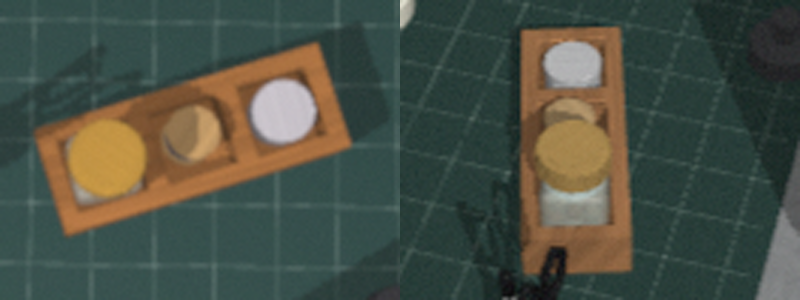

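The final view shows the jar seated upright in the end pocket (lid about (107,158) in the crop, i.e. top px (337.4,242.3) → x≈0.485, on the pocket; the mask centre was pulled off by wood pixels). Spool and tin are in place. Net closing torque is ≈0.50 N m after subtracting the free reading, so I'm handing in.

```bash
python3 -c "
from station import order
print(order.finish_job())"
```

```text
the job is handed in; nothing more can be done
None
```

The job is handed in, with no verdict returned: the jar stands upright on the floor of the empty end pocket, its lid is screwed snug at about 0.5 N m, and the gripper has let go and backed clear.

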